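Close the computer's top hatch with its hooked cover plate

ROBOT

A 7-joint arm with a two-finger parallel gripper is mounted at the origin on the work surface. World frame = base frame: x ahead of the robot, y to its left, z up, the work surface at z = 0. Lengths are in m, angles in rad, forces in N, time in s.
With the tool pointing down it reaches from about 0.4 to 0.85 m from the base axis. Payload 10.4 kg.
Tool frame: the origin (TCP) lies midway between the tips of the shut fingers; the grasp point (between the pads) lies 19 mm behind it; z points along the fingers, x is the direction in which the jaws open and shut, and the axes are right-handed (so a half turn about z gives the same grasp; the last joint's range is limited). The gripper opens to 85 mm and grips with 20 to 120 N. Pads are 22 mm wide; open, the fingers measure 114 mm over their backs; the gripper's body (76 mm by 85 mm) begins 54 mm behind the grasp point. The pads swing forward as they close: fully open they stand 13 mm farther back than shut.
Start: joints at [1.235, 0.332, -0.065, 1.46, 0.022, 1.35, -0.088], TCP at [0.192, -0.595, 0.231] pointing down, gripper open.
Joint ranges: [-2.6, 2.6], [-0.5, 2.12], [-1.47, 1.34], [0.16, 2.42], [-1.27, 4.41], [0.06, 2.06], [-2.6, 2.6]. Speed limits (rad/s): [2.22, 2.22, 2.79, 2.79, 3.14, 3.14, 3.14].

INTERFACE

Orientations are given as a unit quaternion [x, y, z, w].
In Python, from workcell import monitor, eyes, ticket, models gives the robot as it stands.
- The arm moves only by the tool servo_tool, never from a script. Its argument "motion" is a list of rows, each a list of 7 numbers: the opening, from 0 (shut) to 1 (fully open), then the shift along the tool's x, y, z in m, then the turn, a rotation vector about the tool's x, y, z in degrees. In form: [[fingers, tx, ty, tz, rx, ry, rz], ...]. A call has 1 to 20 rows; each row is the pose to reach, as a shift and turn from the pose commanded when the call began, along the tool's axes at that moment; what a row does not reach only later rows make up. A row lasts 1/8 s, in which the tool goes at most 62.5 mm and 10.7 degrees, less where a joint would pass 70% of its speed; a pose out of reach is approached as far as the arm can. A call with a gripper value outside its range is refused whole. The fingers move at their own pace and stop on an object; "grip_force" is the grip in N (left out, the last holds). Time passes only in rows, so rows that repeat a pose let the fingers close. It gives the time, the measured TCP pose, the force and the opening at its end, in the units of the state.
- monitor.get_obs(): the state, without advancing time (a new reading comes with each control period).
- eyes.camera(name): name is "scene" or "top" or "wrist"; returns (picture, depth): 400x640x3 uint8, blue, green, red; 400x640 float32, m along the optical axis (not along the pixel's ray), 0 where there is no reading.
- eyes.camera_info(name): a dict with "intrinsics" (3x3 intrinsics, pixels), "k1" (the pictures are not rectified: a ray, as slopes to the right and down, at radius r is drawn at 1 + k1 r^2 times it, then the intrinsics apply), "extrinsics" (4x4, takes a point from world to camera coordinates); the wrist camera has in their place "tool_from_camera" (4x4, takes a point from camera to tool coordinates, whose origin is the TCP and whose axes are the tool frame's). Camera axes: x right, y down, z forward; pixel columns grow to the right and rows downward; lengths in m; the calibration is good to about 2 mm. A picture is of the moment at which its call begins: read the wrist's pose just before it. camera_info takes no time and is no camera call.
- ticket.hand_in(): hands the job in, once; it reports no verdict.
Trained networks look in the newest picture that a camera, given by its name, has taken for a name from the list of things; names that differ only in an ending like _2 or _b are one class to them, and where a whole thing is asked for, a point or a joint stands for the part that bears it (a point fixed in the world has none). Each returns a list of dicts, best first, with "confidence" (0 to 1); they miss things now and then, are a little off and sometimes report something else, mostly with a low value. They report only what shows in the picture. A call takes as long as a camera call. They do not tell look-alikes from the thing itself.
- models.boxes_of(camera, thing): "point" ([x, y, z] in m, in the coordinates of the camera as it stood for that picture, good to about 4 mm: the middle of the surface that is visible of it).
The state is a dict: "clock": time; "joint_pos": joint angles; "joint_velocities": joint speeds; "tau": joint torques, N m; "position": TCP position; "ee_rot": TCP orientation; "ft_force": force on the tool from outside, world axes, zero at the start; "torque": the same for the moment, N m; "grip_width": opening from 0.0 (shut) to 1.0 (fully open).
Only numpy, scipy, OpenCV 4.12 (cv2) and the standard library are available. Lean on these libraries where they do the work, as an engineer would, in place of code of your own. Each camera call takes 0.05 s, during which the arm holds its last target. There are 200 camera calls.

TASK

The small computer lying on the hobby table has its top hatch open. Close it with the longer of the two loose cover plates: tilt the plate so that one short edge goes in under the fixed lip at the end of the hatch, then lower the other edge inside the rim until the plate lies flat on the ledge, fully home, and let go. Leave the shorter plate where it lies.

Things in the scene. Friction and masses are not known exactly. Their poses are not given: they have to be found in the camera images.
- computer: Dark compact computer lying flat, fixed, 240 (x) x 200 (y) mm, rim 86 mm high; lip at its -x end, towards the robot (within 17 degrees). Origin: centre of underside, on the table; z up. Centred in its top: a hatch recess 158 (x) x 120 (y) mm, upright sides, ledge (floor) at 70 mm height, 16 mm below the rim; a hole 100 x 70 mm in the ledge shows the inside.
- lip_edge (a point): Middle of the free lower edge of the bare-metal lip, at x -47, y 0, z 88 mm of the computer; same axes. Lip 4 mm thick, 150 mm wide (y), overhanging the recess by 32 mm (recess wall under it at x -79), underside 18 mm above the ledge. Lip edge to +x wall is 126 mm: the 140 mm plate goes in only tilted, -x edge down.
- long_cover: The plate that fits: bare metal, 140 (its x) x 100 (y) x 6 mm, 0.15-0.31 kg, flat on the table left or right of the computer. Origin: centre of underside; z up. Handle: solid black upright bar at its centre, 16 mm thick (x), 60 long (y), 6 to 38 mm above the underside. Same both ways round. Home: underside on the ledge, x along the computer's x, play 9 mm each way in x, 10 in y.
- short_cover: A similar plate that does not fit this hatch: 90 (its x) x 100 (y) x 6 mm, same metal and same handle (60 mm along its y); lies on the other side of the computer. Origin: centre of its underside. To be left alone.
There are look-alikes about, which are no part of the job. What is shaped like the long_cover but turquoise or yellow is not meant.

How it is judged:
By the outcome, as a careful person would: the job done as asked, in the order asked, and still so for the second after the job is handed in, with the robot touching nothing.
It also fails if it takes over 45 s, if anything falls off the work surface, if the arm or the gripper's body presses on something with over 40 N, if the wrist force passes 120 N, or if a joint passes its speed limit or range.

## Working session

There is one attempt and no reset: what is moved stays moved. The work goes in short steps, Python scripts to look and compute and a tool call to move; the robot and the scene stay as the last step left them, time stands still between calls to the robot, and variables do not carry over. Pictures are saved under pics/ and viewed, about 8 in all and at most 12, crops included, and the job is handed in when it is done.

Besides the shell and the picture viewer there is one more tool, called after ">>>" by a JSON object that holds its "api" and its "payload". servo_tool: Moves the arm, as the interface text tells. Its arguments: {"type":"object","properties":{"motion":{"type":"array"},"grip_force":{"type":"number"}},"required":["motion"]}

```bash
mkdir -p pics; cat > h.py <<'E'
import numpy as np, cv2, json
from scipy.spatial.transform import Rotation as R
from workcell import monitor, eyes, ticket, models
np.set_printoptions(precision=4,suppress=True)
def T_wc(cam,o=None):
    i=eyes.camera_info(cam)
    if cam!="wrist": return np.linalg.inv(np.array(i["extrinsics"]))
    T=np.eye(4);T[:3,:3]=R.from_quat(o["ee_rot"]).as_matrix();T[:3,3]=o["position"]
    return T@np.array(i["tool_from_camera"])
def cloud(cam):
    o=monitor.get_obs();p,d=eyes.camera(cam);i=eyes.camera_info(cam)
    K=np.array(i["intrinsics"]);v,u=np.mgrid[0:400,0:640].astype(float)
    xd=(u-K[0,2])/K[0,0];yd=(v-K[1,2])/K[1,1];x,y=xd.copy(),yd.copy()
    for _ in range(8):
        s=1+i["k1"]*(x*x+y*y);x,y=xd/s,yd/s
    P=np.stack([x*d,y*d,d],-1);T=T_wc(cam,o)
    W=P@T[:3,:3].T+T[:3,3];W[d<=0]=np.nan
    return p,W,T
E
python3 - <<'E'
from h import *
o=monitor.get_obs();print(o)
for c in ("top","scene"):
    p,W,T=cloud(c);cv2.imwrite(f"pics/{c}0.png",p);np.save(c+"0.npy",W)
    for t in ("computer","long_cover","short_cover","lip_edge"):
        for b in models.boxes_of(c,t):print(c,t,round(b["confidence"],2),T[:3,:3]@b["point"]+T[:3,3])
E
```

```text
{'clock': 0.0, 'joint_pos': array([ 1.2354,  0.3329, -0.0647,  1.4609,  0.0216,  1.3499, -0.0885]), 'joint_velocities': array([-0.0004,  0.0002,  0.0014,  0.0011, -0.0002,  0.    , -0.0018]), 'tau': array([ -0.0004, -62.5456,   0.0493, -39.1604,   0.0163,   0.0099,
         0.    ]), 'position': array([ 0.1922, -0.5943,  0.2305]), 'ee_rot': array([ 0.8086, -0.5883, -0.0006, -0.0004]), 'ft_force': array([ 0.4869, -0.7277,  0.5791]), 'torque': array([ 0.0036, -0.0111,  0.0352]), 'grip_width': 1.002731884021713}
top computer 0.86 [0.5648 0.0119 0.0843]
top computer 0.73 [0.4508 0.3172 0.0041]
top long_cover 0.79 [ 0.4771 -0.5464  0.0051]
top long_cover 0.65 [0.3042 0.1572 0.0004]
top long_cover 0.58 [ 0.4793 -0.3224  0.005 ]
top long_cover 0.57 [ 0.2921 -0.1724  0.0048]
top short_cover 0.7 [0.4517 0.3142 0.0083]
top lip_edge 0.75 [0.5635 0.0074 0.0872]
scene computer 0.56 [0.5957 0.0043 0.0833]
scene long_cover 0.82 [0.3119 0.159  0.0049]
scene long_cover 0.8 [ 0.3012 -0.179   0.0099]
scene long_cover 0.67 [ 0.4905 -0.5469  0.0082]
scene long_cover 0.57 [ 0.5001 -0.3231  0.0063]
scene short_cover 0.86 [0.4669 0.3045 0.0071]
scene lip_edge 0.84 [0.5985 0.0055 0.0862]
```

View pics/top0.png

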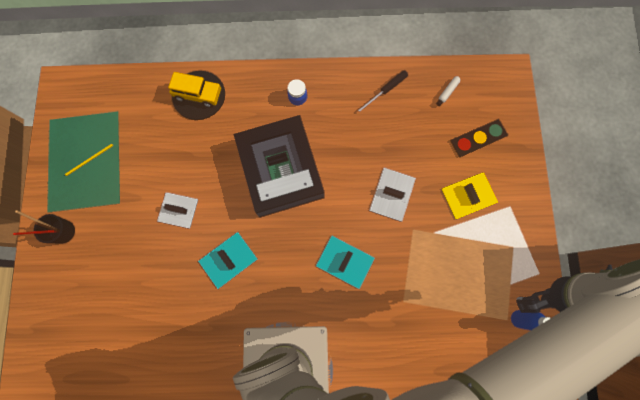

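The top view shows the long bare-metal cover at about (393,194), right of the computer at (279,165), whose lip is at (285,186). The short plate is at (178,210). The turquoise and yellow plates are look-alikes. Next I'll measure the poses.

```bash
cat > m.py <<'E'
from h import *
def rect(Q):
    (c,s,a)=cv2.minAreaRect((Q*1000).astype(np.float32));
    return np.array(c)/1000,s,a
def rep(W,p,lab):
    hsv=cv2.cvtColor(p,cv2.COLOR_BGR2HSV);x,y,z=W[...,0],W[...,1],W[...,2]
    bright=(hsv[...,1]<60)&(hsv[...,2]>110)
    near=(abs(x-.47)<.12)&(abs(y+.33)<.11)
    comp=(abs(x-.6)<.2)&(abs(y-.0)<.18)
    for n,m in (("cover plate",near&bright&(z<.02)),("handle",near&(z>.025)&(z<.06)),("computer top",comp&(z>.075)&(z<.1)),("lip",comp&bright&(z>.08)&(z<.105))):
        m=cv2.morphologyEx(m.astype(np.uint8),cv2.MORPH_OPEN,np.ones((2,2)))>0
        if m.sum()>20:print(lab,n,m.sum(),*rect(W[m][:,:2]),"z",np.nanmedian(z[m]))
if __name__=="__main__":
    for c in("top","scene"):rep(np.load(c+"0.npy"),cv2.imread(f"pics/{c}0.png"),c)
    W=np.load("top0.npy");print("table z",np.nanmedian(W[270:300,200:300,2]))
E
python3 m.py
```

```text
top cover plate 1370 [ 0.4859 -0.3257] (98.05414581298828, 142.07130432128906) 65.96861267089844 z 0.005943408748452228
top handle 128 [ 0.4853 -0.3276] (64.31565856933594, 21.517932891845703) 79.57576751708984 z 0.03616761983213834
top computer top 4121 [0.5868 0.0095] (272.42620849609375, 207.25546264648438) 15.827661514282227 z 0.08639589145084359
top lip 923 [ 0.502  -0.0128] (47.33340835571289, 148.71287536621094) 16.570781707763672 z 0.09150512509889475
scene cover plate 1336 [ 0.4911 -0.3191] (96.21871185302734, 146.50509643554688) 67.49626922607422 z 0.0062098625997455414
scene handle 170 [ 0.4946 -0.3192] (32.929359436035156, 62.335418701171875) 5.178776741027832 z 0.035250723230423
scene computer top 4163 [0.5556 0.0201] (233.9047088623047, 261.8263244628906) 23.442068099975586 z 0.08649063247911504
scene lip 816 [ 0.5057 -0.0059] (49.88496398925781, 158.91143798828125) 14.471145629882812 z 0.09187176035204381
table z 0.0002758745062289014
```

View pics/scene0.png

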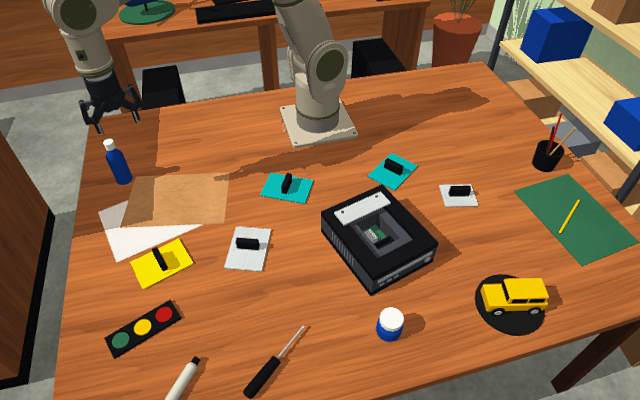

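>>> {"api": "servo_tool", "payload": {"motion": [[0.7, -0.164, -0.362, -0.03, 0, 0, -50], [0.7, -0.164, -0.362, -0.03, 0, 0, -50], [0.7, -0.164, -0.362, -0.03, 0, 0, -50], [0.7, -0.164, -0.362, -0.03, 0, 0, -50], [0.7, -0.164, -0.362, -0.03, 0, 0, -50], [0.7, -0.164, -0.362, -0.03, 0, 0, -50], [0.7, -0.164, -0.362, -0.03, 0, 0, -50], [0.7, -0.164, -0.362, -0.03, 0, 0, -50], [0.7, -0.164, -0.362, -0.03, 0, 0, -50], [0.7, -0.164, -0.362, -0.03, 0, 0, -50]]}}

```text
clock: 1.75
position: [0.4852, -0.3286, 0.2612]
ee_rot: [0.981, -0.193, -0.0, 0.0]
ft_force: [-0.1, 0.2, -0.0]
grip_width: 0.703
```

```bash
python3 - <<'E'
from m import *
print(eyes.camera_info("wrist")["tool_from_camera"])
p,W,T=cloud("wrist");cv2.imwrite("pics/w1.png",p);np.save("w1.npy",W)
rep(W,p,"wrist")
o=monitor.get_obs();print(o["clock"],o["position"],R.from_quat(o["ee_rot"]).as_matrix())
E
```

```text
[[ 1.      0.0003  0.0007 -0.0007]
 [-0.0005  0.9501  0.312  -0.0803]
 [-0.0005 -0.312   0.9501 -0.143 ]
 [ 0.      0.      0.      1.    ]]
wrist cover plate 8316 [ 0.4386 -0.3248] (246.09776306152344, 115.80148315429688) 34.51769256591797 z 0.0064469438213383135
wrist handle 735 [ 0.4883 -0.3263] (68.62646484375, 16.007570266723633) 69.6711654663086 z 0.03829956895621922
1.8 [ 0.4854 -0.3285  0.2613] [[ 0.9259 -0.3778 -0.0003]
 [-0.3778 -0.9259 -0.0004]
 [-0.0001  0.0005 -1.    ]]
```

View pics/w1.png

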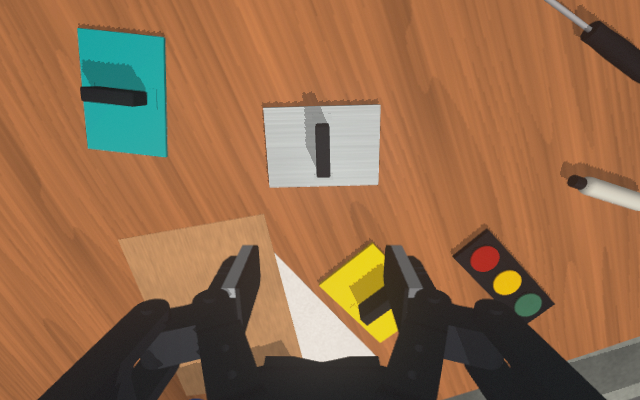

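The wrist view shows the long plate at rows 103–187, cols 263–380, nearly aligned with the jaws. Its handle is at (322,150).

```bash
python3 - <<'E'
from m import *
W=np.load("w1.npy");p=cv2.imread("pics/w1.png");hsv=cv2.cvtColor(p,cv2.COLOR_BGR2HSV)
b=np.zeros((400,640),bool);b[95:195,250:395]=1
z=W[...,2]
m=b&(hsv[...,1]<40)&(hsv[...,2]>90)
print("plate",rect(W[m&(z<.015)][:,:2]))
m=b&(z>.0365)&(z<.045);print("handle top",m.sum(),rect(W[m][:,:2]),np.median(z[m]))
o=monitor.get_obs();M=R.from_quat(o["ee_rot"]).as_matrix()
for c in (rect(W[m][:,:2])[0],):print("tool shift",M.T@(np.r_[c,0.01]-o["position"]))
E
```

```text
plate (array([ 0.4887, -0.3215]), (99.67770385742188, 139.28672790527344), 69.27214050292969)
handle top 711 (array([ 0.4884, -0.3214]), (59.11080551147461, 15.764252662658691), 68.23213195800781) 0.038350775479720545
tool shift [ 0.0001 -0.0078  0.2513]
```

>>> {"api": "servo_tool", "payload": {"motion": [[0.6, 0, -0.008, 0.06, 0, 0, -1], [0.6, 0, -0.008, 0.12, 0, 0, -1], [0.6, 0, -0.008, 0.18, 0, 0, -1], [0.6, 0, -0.008, 0.22, 0, 0, -1], [0.6, 0, -0.008, 0.24, 0, 0, -1], [0.6, 0, -0.008, 0.25, 0, 0, -1], [0.6, 0, -0.008, 0.25, 0, 0, -1], [0, 0, -0.008, 0.25, 0, 0, -1], [0, 0, -0.008, 0.25, 0, 0, -1], [0, 0, -0.008, 0.25, 0, 0, -1], [0, 0, -0.008, 0.25, 0, 0, -1], [0, 0, -0.008, 0.25, 0, 0, -1], [0, 0, -0.008, 0.25, 0, 0, -1]], "grip_force": 80}}

```text
clock: 3.42
position: [0.4901, -0.3203, 0.0127]
ee_rot: [0.983, -0.183, 0.001, 0.0]
ft_force: [-2.0, 0.5, 6.7]
grip_width: 0.174
```

>>> {"api": "servo_tool", "payload": {"motion": [[0, 0, 0, -0.04, 0, 0, 0], [0, 0, 0, -0.1, 0, 0, 0], [0, 0, 0, -0.16, 0, 0, 0], [0, 0, -0.02, -0.21, 0, 0, -9], [0, -0.005, -0.05, -0.25, 0, 0, -18], [0, -0.01, -0.09, -0.28, 0, 0, -27], [0, -0.015, -0.123, -0.3, 0, 0, -36.5], [0, -0.015, -0.123, -0.3, 0, 0, -36.5], [0, -0.015, -0.123, -0.3, 0, 0, -36.5]]}}

```text
clock: 4.55
position: [0.519, -0.2003, 0.3109]
ee_rot: [0.991, 0.133, -0.0, 0.0]
ft_force: [0.1, -0.6, -2.8]
grip_width: 0.175
```

>>> {"api": "servo_tool", "payload": {"motion": [[0, 0, 0, 0, 10, 0, 0], [0, 0, 0, 0, 20, 0, 0], [0, 0, 0, 0, 28, 0, 0], [0, 0, 0, 0, 28, 0, 0], [0, 0, 0, 0, 28, 0, 0], [0, 0, 0, 0, 28, 0, 0]]}}

```text
clock: 5.3
position: [0.5197, -0.1986, 0.3123]
ee_rot: [0.962, 0.131, -0.032, -0.238]
ft_force: [0.4, 0.0, -2.4]
grip_width: 0.17
```

```bash
python3 - <<'E'
from m import *
p,W,T=cloud("wrist");cv2.imwrite("pics/w2.png",p);np.save("w2.npy",W)
rep(W,p,"wrist")
for t in ("lip_edge","computer"):
    for b in models.boxes_of("wrist",t):print(t,round(b["confidence"],2),T[:3,:3]@b["point"]+T[:3,3])
o=monitor.get_obs();print(o["clock"],o["position"],R.from_quat(o["ee_rot"]).as_matrix(),o["joint_pos"])
E
```

```text
wrist computer top 15896 [0.5417 0.132 ] (337.16339111328125, 0.0) 27.776185989379883 z 0.0867728197873529
wrist lip 4090 [ 0.5154 -0.0394] (60.394927978515625, 215.49073791503906) 13.33861255645752 z 0.09239725054698691
lip_edge 0.64 [0.5797 0.0257 0.0824]
computer 0.75 [0.5777 0.0287 0.0883]
5.45 [ 0.5196 -0.199   0.3121] [[ 0.9637  0.2363 -0.1242]
 [ 0.267  -0.8518  0.4507]
 [ 0.0007 -0.4675 -0.884 ]] [ 0.8614  0.4558 -0.5374  1.2564 -0.1706  1.7704  0.5975]
```

View pics/w2.png

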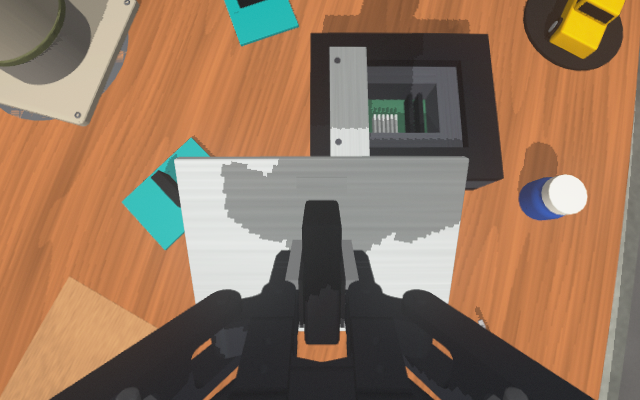

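Wrist view 2 shows the held plate centred, and behind it the computer (cols 311–495, rows 34–180). The lip strip is at cols 330–368 and the recess is to its right. I'll fit lines to these edges.

```bash
python3 - <<'E'
from m import *
W=np.load("w2.npy");z=W[...,2]
def line(pts):
    vx,vy,x,y=cv2.fitLine((pts*1000).astype(np.float32),cv2.DIST_HUBER,0,.01,.01).ravel();
    d=np.array([vx,vy]);return d,np.array([x,y])/1000
top=(z>.080)&(z<.098);lip=(z>.0895)&(z<.098)
E={k:[] for k in("lip+","lip-","out-","out+","rec+")}
for r in range(55,140,1):
    c=np.where(top[r,300:510])[0]+300
    if len(c)<20:continue
    E["out-"].append(W[r,c[0],:2]);E["out+"].append(W[r,c[-1],:2])
    l=np.where(lip[r,320:380])[0]+320
    if len(l)>5:E["lip-"].append(W[r,l[0],:2]);E["lip+"].append(W[r,l[-1],:2])
    if 70<r<140:
        k=[j for j in range(440,480) if top[r,j] and not top[r,j-1]]
        if k:E["rec+"].append(W[r,k[-1],:2])
yaws=[];res={}
for k,v in E.items():
    if len(v)<5:print(k,"none");continue
    d,c=line(np.array(v));a=np.degrees(np.arctan2(d[1],d[0]))%180-90;res[k]=c;print(k,len(v),"yaw",a)
    if k!="rec+" or True:yaws.append(a)
y=[]
for col in range(325,480,2):
    r=np.where(top[20:120,col])[0]
    if len(r):y.append(W[r[0]+20,col,:2])
d,c=line(np.array(y));print("+y edge yaw",np.degrees(np.arctan(d[1]/d[0])));res["y+"]=c
yl=[]
for col in range(335,364):
    r=np.where(lip[20:150,col])[0]
    if len(r):yl.append(W[r[0]+20,col,:2])
d,c=line(np.array(yl));res["lipy"]=c;print("lip y end yaw",np.degrees(np.arctan(d[1]/d[0])))
for yaw in(14.5,15,15.5,16):
    t=np.radians(yaw);ex=np.array([np.cos(t),np.sin(t)]);ey=np.array([-ex[1],ex[0]])
    print(yaw,{k:round(float(v@(ey if "y" in k else ex)),4) for k,v in res.items()})
    # nominal: out- -120, out+ 120, lip+ -47, rec+ 79, y+ 100, lipy 75
E
```

```text
lip+ 85 yaw 15.516731
lip- 85 yaw 15.262703
out- 85 yaw 15.914024
out+ 85 yaw 16.460587
rec+ 69 yaw 16.146713
+y edge yaw 15.999902
lip y end yaw 15.487299
14.5 {'lip+': 0.5074, 'lip-': 0.4607, 'out-': 0.4355, 'out+': 0.674, 'rec+': 0.6342, 'y+': -0.0324, 'lipy': -0.0594}
15 {'lip+': 0.5063, 'lip-': 0.4595, 'out-': 0.4342, 'out+': 0.673, 'rec+': 0.633, 'y+': -0.0373, 'lipy': -0.0637}
15.5 {'lip+': 0.5052, 'lip-': 0.4584, 'out-': 0.433, 'out+': 0.6719, 'rec+': 0.6318, 'y+': -0.0422, 'lipy': -0.0679}
16 {'lip+': 0.504, 'lip-': 0.4571, 'out-': 0.4317, 'out+': 0.6708, 'rec+': 0.6305, 'y+': -0.047, 'lipy': -0.0721}
```

```bash
cat > g.py <<'E'
from h import *
yaw=15.8;C=np.array([.5704,.0106,0]);Rc=R.from_euler("z",yaw,degrees=True).as_matrix()
def go(x,z,th,y=0,yw=0,off=0):
    """shift/turn from measured pose to TCP at computer x,y,z (m), plate +x end raised th deg"""
    o=monitor.get_obs();M=R.from_quat(o["ee_rot"]).as_matrix()
    Mt=Rc@R.from_euler("z",yw,degrees=True).as_matrix()@np.diag([1,-1,-1.])@R.from_euler("y",th,degrees=True).as_matrix()
    p=C+Rc@np.array([x,y,z])
    print("shift",M.T@(p-o["position"]),"turn",np.degrees(R.from_matrix(M.T@Mt).as_rotvec()),"now in comp",Rc.T@(o["position"]-C),o["ft_force"])
E
python3 - <<'E'
from g import *
W=np.load("w2.npy");p=cv2.imread("pics/w2.png");o=monitor.get_obs()
M=R.from_quat(o["ee_rot"]).as_matrix()
hsv=cv2.cvtColor(p,cv2.COLOR_BGR2HSV);m=np.zeros((400,640),bool);m[150:300,170:475]=1
m&=(hsv[...,1]<50)&(hsv[...,2]>110)&(W[...,2]>.15)
P=(W[m]-o["position"])@M
A=np.c_[P[:,:2],np.ones(len(P))];s=np.linalg.lstsq(A,P[:,2],rcond=None)[0];print("plate in tool: slopes",s,"res",np.std(A@s-P[:,2]))
print("x",np.percentile(P[:,0],[.1,99.9]),"ymin",np.percentile(P[:,1],.1))
e=[P_ for P_ in P if P_[1]<P[:,1].min()+.004];e=np.array(e);print("edge x range",e[:,0].min(),e[:,0].max())
row=[W[np.where(m[:,c])[0][0],c] for c in range(190,460)];Q=(np.array(row)-o["position"])@M
print("far edge slope deg",np.degrees(np.polyfit(Q[:,0],Q[:,1],1)[0]),"y",np.median(Q[:,1]))
go(.0506,.175,12)
E
```

```text
plate in tool: slopes [ 0.0013 -0.0196  0.0051] res 0.0061420269366512185
x [-0.0698  0.0693] ymin -0.04928375557835663
edge x range -0.07041519631849397 0.06951052356431531
far edge slope deg -0.21823563516930672 y -0.04898347745178834
shift [ 0.1554 -0.1027  0.2095] turn [-27.7398  11.6462  -3.2173] now in comp [-0.1059 -0.1878  0.3121] [ 0.2121  0.0692 -2.8411]
```

>>> {"api": "servo_tool", "payload": {"motion": [[0, 0.03, -0.02, 0.03, -8, 3, -1], [0, 0.06, -0.04, 0.07, -15, 6, -2], [0, 0.095, -0.06, 0.12, -22, 9, -2.5], [0, 0.13, -0.085, 0.17, -27.7, 11.6, -3.2], [0, 0.155, -0.103, 0.209, -27.7, 11.6, -3.2], [0, 0.155, -0.103, 0.209, -27.7, 11.6, -3.2], [0, 0.155, -0.103, 0.209, -27.7, 11.6, -3.2]]}}

```text
clock: 6.32
position: [0.6186, 0.0237, 0.1755]
ee_rot: [0.985, 0.136, 0.103, -0.015]
ft_force: [-0.3, -0.5, -2.6]
grip_width: 0.172
```

```bash
python3 - <<'E'
from g import *
o=monitor.get_obs();print(o["clock"],o["grip_width"])
go(.0506,.112,12);go(-.0081,.0995,12)
p,W,T=cloud("wrist");cv2.imwrite("pics/w3.png",p);np.save("w3.npy",W)
E
```

```text
6.325 0.17182984900485218
shift [-0.0124 -0.0004  0.0622] turn [-0.1185  0.0891 -0.0692] now in comp [ 0.0499 -0.0005  0.1755] [-0.3315 -0.5353 -2.5686]
shift [-0.0725 -0.0003  0.0623] turn [-0.1185  0.0891 -0.0692] now in comp [ 0.0499 -0.0005  0.1755] [-0.3315 -0.5353 -2.5686]
```

View pics/w3.png

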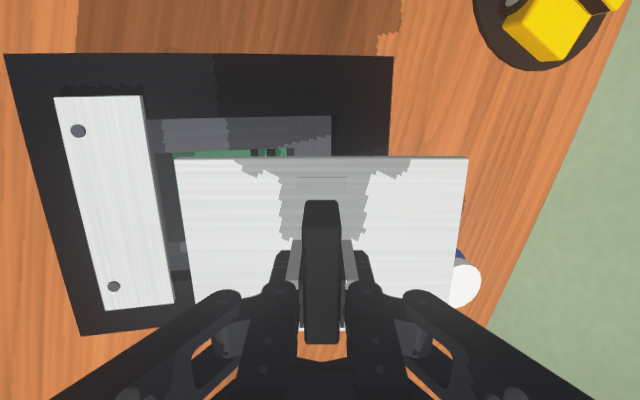

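Wrist view 3 shows the whole lip (corners about (54,97), (140,96), (173,304), (105,310)) with the plate's -x edge at column 175–190 beside it. I'll check the pose against the lip.

```bash
python3 - <<'E'
from g import *
W=np.load("w3.npy");p=cv2.imread("pics/w3.png");z=W[...,2]
m=np.zeros((400,640),bool);m[85:320,45:180]=1;m&=(z>.0885)&(z<.1)
m=cv2.morphologyEx(m.astype(np.uint8),cv2.MORPH_OPEN,np.ones((3,3)))>0
print(m.sum(),np.median(z[m]));Q=(W[m]-C)@Rc
print(cv2.minAreaRect((Q[:,:2]*1000).astype(np.float32)))
e=[];
for r in range(110,295,2):
    c=np.where(m[r])[0]
    if len(c):e.append((W[r,c[-1]]-C)@Rc)
e=np.array(e);f=np.polyfit(e[:,1],e[:,0],1);print("edge: x at y0",f[1],"yaw err",-np.degrees(np.arctan(f[0])))
E
```

```text
16798 0.09233821513640399
((-70.5450439453125, 0.40869903564453125), (50.71676254272461, 150.68389892578125), 0.5370134115219116)
edge: x at y0 -0.04657602099792535 yaw err 0.153516470001329
```

>>> {"api": "servo_tool", "payload": {"motion": [[0, -0.004, 0, 0.02, 0, 0, 0], [0, -0.008, 0, 0.042, 0, 0, 0], [0, -0.012, 0, 0.062, 0, 0, 0], [0, -0.012, 0, 0.062, 0, 0, 0], [0, -0.027, 0, 0.062, 0, 0, 0], [0, -0.042, 0, 0.062, 0, 0, 0], [0, -0.052, 0, 0.062, 0, 0, 0], [0, -0.062, 0, 0.062, 0, 0, 0], [0, -0.068, 0, 0.062, 0, 0, 0], [0, -0.0725, 0, 0.062, 0, 0, 0], [0, -0.0725, 0, 0.062, 0, 0, 0]]}}

```text
clock: 7.75
position: [0.5626, 0.0082, 0.0995]
ee_rot: [0.985, 0.136, 0.103, -0.016]
ft_force: [-1.1, 0.2, -2.6]
grip_width: 0.174
```

```bash
python3 - <<'E'
from g import *
o=monitor.get_obs();print(o["clock"],o["grip_width"])
go(-.005,.090,5);go(-.004,.084,0)
E
```

```text
7.75 0.1739554060849976
shift [ 0.0011 -0.0002  0.01  ] turn [-0.1459 -6.9117 -0.0877] now in comp [-0.0082 -0.0002  0.0995] [-1.0903  0.177  -2.5731]
shift [ 0.0009 -0.0002  0.016 ] turn [ -0.1498 -11.9117  -0.0814] now in comp [-0.0082 -0.0002  0.0995] [-1.0903  0.177  -2.5731]
```

>>> {"api": "servo_tool", "payload": {"motion": [[0, 0.0003, 0, 0.004, 0, -3, 0], [0, 0.0006, 0, 0.008, 0, -6, 0], [0, 0.0009, 0, 0.012, 0, -9, 0], [0, 0.0009, 0, 0.015, 0, -11.5, 0], [0, 0.0009, 0, 0.016, -0.1, -11.9, 0], [0, 0.0009, 0, 0.016, -0.1, -11.9, 0], [0, 0.0009, 0, 0.016, -0.1, -11.9, 0]]}}

```text
clock: 8.62
position: [0.5667, 0.0093, 0.0842]
ee_rot: [0.991, 0.137, 0.0, -0.0]
ft_force: [-0.4, -0.4, -3.5]
grip_width: 0.168
```

```bash
python3 - <<'E'
from g import *
go(-.004,.082,0);print(monitor.get_obs()["torque"])
E
```

```text
shift [-0.     -0.0003  0.0022] turn [-0.0458 -0.057  -0.0815] now in comp [-0.004  -0.0003  0.0842] [-0.351  -0.3678 -3.5354]
[-0.0154  0.0059  0.0217]
```

Flat and not yet touching. I'll lower gently in small steps until the force changes.

>>> {"api": "servo_tool", "payload": {"motion": [[0, 0, 0, 0.0008, 0, 0, 0], [0, 0, 0, 0.0015, 0, 0, 0], [0, 0, 0, 0.0015, 0, 0, 0], [0, 0, 0, 0.0015, 0, 0, 0]]}}

```text
clock: 9.12
position: [0.5667, 0.0093, 0.0827]
ee_rot: [0.991, 0.137, 0.0, -0.0]
ft_force: [-2.0, -0.4, 1.7]
grip_width: 0.171
```

>>> {"api": "servo_tool", "payload": {"motion": [[0, 0, 0, 0.0005, 0, 0, 0], [0, 0, 0, 0.0005, 0, 0, 0], [0, 0, 0, 0.0005, 0, 0, 0]]}}

```text
clock: 9.5
position: [0.5667, 0.0093, 0.0827]
ee_rot: [0.991, 0.137, 0.0, -0.0]
ft_force: [-5.0, -1.0, 7.3]
grip_width: 0.169
```

>>> {"api": "servo_tool", "payload": {"motion": [[0.2, 0, 0, 0, 0, 0, 0], [0.3, 0, 0, 0, 0, 0, 0], [0.4, 0, 0, 0, 0, 0, 0], [0.4, 0, 0, 0, 0, 0, 0], [0.4, 0, 0, -0.015, 0, 0, 0], [0.4, 0, 0, -0.04, 0, 0, 0], [0.4, 0, 0, -0.09, 0, 0, 0], [0.4, 0, 0, -0.15, 0, 0, 0], [0.4, 0, 0.04, -0.2, 0, 0, 0], [0.4, 0, 0.04, -0.2, 0, 0, 0], [0.4, 0, 0.04, -0.2, 0, 0, 0]]}}

```text
clock: 10.88
position: [0.5773, -0.0289, 0.282]
ee_rot: [0.991, 0.137, 0.0, -0.001]
ft_force: [-0.7, 0.0, -0.2]
grip_width: 0.403
```

```bash
python3 - <<'E'
from g import *
p,W,T=cloud("wrist");cv2.imwrite("pics/w4.png",p);np.save("w4.npy",W)
Q=(W-C)@Rc;z=Q[...,2]
hsv=cv2.cvtColor(p,cv2.COLOR_BGR2HSV)
m=(hsv[...,1]<50)&(abs(Q[...,0]-.01)<.075)&(abs(Q[...,1])<.058)&(z>.07)&(z<.082)&(hsv[...,2]>100)
P=Q[m];A=np.c_[P[:,:2],np.ones(len(P))]
s=np.linalg.lstsq(A,P[:,2],rcond=None)[0];print("plane",s,np.std(A@s-P[:,2]),len(P))
print("x",np.percentile(P[:,0],[.5,99.5]),"y",np.percentile(P[:,1],[.5,99.5]))
for xx in(-.04,-.02,.02,.04,.06):
    k=abs(P[:,0]-xx)<.006;print(xx,np.median(P[k,2]),P[k,1].min(),P[k,1].max())
r=(abs(Q[...,0]-.1)<.012)&(abs(Q[...,1])<.08)&(z>.06)&(z<.1);print("rim",np.median(z[r]))
h=(abs(Q[...,0])<.05)&(abs(Q[...,1])<.058)&(z>.102)&(z<.113);print("handle",cv2.minAreaRect((Q[h][:,:2]*1000).astype(np.float32)),np.median(z[h]))
E
```

```text
plane [-0.0174 -0.0106  0.0762] 0.001696570011881849 10244
x [-0.0478  0.078 ] y [-0.0511  0.0575]
-0.04 0.07638979103719772 -0.05133386246529501 0.057565657704560375
-0.02 0.07643328601856818 -0.05130284711871437 0.05752617185254829
0.02 0.07642150394683149 -0.05145387694055427 0.05749349461584458
0.04 0.07639126455559035 -0.05156064203384697 0.05756155423346462
0.06 0.07637338187108449 -0.051479367204420805 0.05764236344691767
rim 0.08647740554424764
handle ((-4.433445453643799, -1.9551582336425781), (14.959273338317871, 60.244544982910156), 0.3227129578590393) 0.10836489557083488
```

View pics/w4.png

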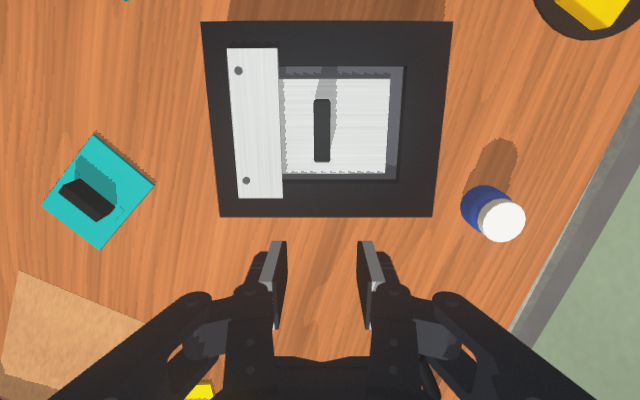

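The plate lies flat in the recess (cols 283–392, rows 78–174) with its -x edge under the lip. Its surface is 76.4 mm high everywhere, against 76 nominal, and the gripper is clear.

```bash
python3 -c "
from h import *
print(ticket.hand_in())"
```

```text
the job is handed in; nothing more can be done
None
```

The hatch is closed with the long bare-metal cover, and I handed the job in at about 11 s. I gripped the cover by its handle, slid its -x edge under the lip at a 12° tilt, lowered it flat until it touched the ledge, let go and backed away.

The last wrist picture shows:
- **Height:** the cover's top is at 76.4 mm at every point sampled, against 76 mm nominal. The rim reads 0.4 mm high as well, so the cover is flat and fully down.
- **Position:** it sits about 4 mm towards the lip and 2 mm to one side of centre, turned 0.3°, all within the allowed play. Its -x edge is about 27 mm under the lip.
- **Forces:** about 7 N at the wrist when it touched down, the highest reading at the end of any move.
- **Gripper:** open and well above the cover.

A plane fit over the whole cover came out slightly tilted, about 1°. I think that is because it also took in points on the ledge around the cover, since the separate height samples show no tilt. I did not touch the short plate or the look-alikes.

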